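# Put the washed storage canisters back in their fitted tray in order of size

### The arm

A 6-joint arm with a two-finger parallel gripper is mounted at the origin on a cart in front of the work surface, level with it; the furniture and walls round the work are solid. World frame = base frame: x ahead of the robot, y to its left, z up, the work surface at z = 0. Lengths are in m, angles in degrees, forces in N, time in s.
With the tool pointing down it reaches from about 0.375 to 0.75 m from the base axis. Payload 9 kg.
Tool frame: the origin (TCP) lies at the very end of the fingers, on their centre line; the grasp point (between the pads) lies 19 mm behind it (bot.tcp_to_grasp is the distance from the TCP to the grasp point, in m); z points along the fingers, y is the line along which they close (so a half turn about z gives the same grasp; the last joint's range is limited). The gripper opens to 85 mm and grips with 20 to 120 N. Pads are 22 mm wide; open, the fingers measure 114 mm over their backs; the gripper's body (76 mm by 85 mm) begins 54 mm behind the grasp point. The pads swing forward as they close: fully open they stand 13 mm farther back than shut.
Start: joints at [-83.348, 5.964, 5.575, 89.605, 0, 77.527], TCP at [0.197, -0.567, 0.205] pointing down, gripper open.
Joint ranges: [-171.21, 171.21], [-48.23, 106.86], [-62.78, 66.21], [-105.2, 120.99], [-86.42, 89.51], [-180, 180]. Speed limits (degrees/s): [127.2, 127.2, 147.25, 180, 180, 180].

### API

Orientations are given as [roll, pitch, yaw] about the fixed x, y, z axes, in that order (R = Rz(yaw) Ry(pitch) Rx(roll)).
In Python, from bench import bot gives the robot as it stands.
- The arm moves only by the tool move_arm, never from a script. Its argument "deltas" is a list of rows, each an object with "translation": the shift along the tool's x, y, z in mm, a list of three; "yaw": the turn about the tool's z in rad. A call has 1 to 8 rows; each row shifts and turns the commanded pose from where the row before left it, along the tool's axes as they then stand; what a row does not reach is not made up. A row lasts 1/12 s, in which the tool goes at most 41.7 mm and 7.16 degrees, less where a joint would pass 70% of its speed; a pose out of reach is approached as far as the arm can. A call with a gripper value outside its range is refused whole. "gripper" is the finger opening in mm, from 0 to 85.4, set as the call begins (left out, the last holds). The fingers move at their own pace and stop on an object; the grip force is fixed at half the most. Time passes only in rows, so rows that do not move let the fingers close. It gives the time, the measured TCP pose, the force, the opening and the grip force at its end, in the units of the state.
- bot.sense(): the state, without advancing time (a new reading comes with each control period).
- bot.read_camera(name): name is "scene" or "top" or "wrist"; returns the picture (480x640x3 uint8, blue, green, red); there is no depth.
- bot.get_calibration(name): a dict with "intrinsics" (3x3 intrinsics, pixels), "world_to_cam" (4x4, takes a point from world to camera coordinates); the wrist camera has in their place "hand_eye" (4x4, takes a point from camera to tool coordinates, whose origin is the TCP and whose axes are the flange's). Camera axes: x right, y up, looking along -z (the intrinsics and any distortion apply to the point x, -y, -z); pixel columns grow to the right and rows downward; lengths in m; the calibration is good to about 2 mm. A picture is of the moment at which its call begins: read the wrist's pose just before it. get_calibration takes no time and is no camera call.
- bot.sign_off(): hands the job in; it is judged then, once.
Trained networks look in the newest picture that a camera, given by its name, has taken for a name from the list of things; names that differ only in an ending like _2 or _b are one class to them, and where a whole thing is asked for, a point or a joint stands for the part that bears it (a point fixed in the world has none). Each returns a list of dicts, best first, with "p" (0 to 1); they miss things now and then, are a little off and sometimes report something else, mostly with a low value. They report only what shows in the picture. A call takes as long as a camera call. They do not tell look-alikes from the thing itself.
- bot.boxes_of(thing, camera): "bbox" ([centre column, centre row, width, height] in pixels, round what is visible of it).
The state is a dict: "t": time; "q": joint angles; "joint_velocities": joint speeds; "effort": joint torques, N m; "ee_pos": TCP position; "tool_rot": TCP orientation; "force": force on the tool from outside, world axes, zero at the start; "torque": the same for the moment, N m; "width": finger opening in m; "grasp_force": force on a finger pad.
Only numpy, scipy, OpenCV 4.12 (cv2) and the standard library are available. Lean on these libraries where they do the work, as an engineer would, in place of code of your own. Each camera call takes 0.05 s, during which the arm holds its last target. There are 200 camera calls.

### The job

The four storage canisters have been washed and dried: put them back in their wooden tray, lined up from the largest to the smallest, each set down gently and standing upright, right down in the recess made for its size. Do not tip any of them over, and leave the spice jars and the mug where they are.

Things in the scene. Friction and masses are not known exactly. Their poses are not given: they have to be found in the camera images.
- canister_xl: the largest of four like storage canisters: round, cream glaze over a bare clay foot, flat cream lid with a small beech knob (fixed on). Diameter 66 mm, body and lid alike; 150 mm high: straight body 130, lid 12, knob 8 mm; bottom edge bevelled 4 mm. Origin: centre of the underside, z up along the canister.
- canister_l: the second largest of four like storage canisters: round, cream glaze over a bare clay foot, flat cream lid with a small beech knob (fixed on). Diameter 56 mm, body and lid alike; 125 mm high: straight body 105, lid 12, knob 8 mm; bottom edge bevelled 4 mm. Origin: centre of the underside, z up along the canister.
- canister_m: the third largest of four like storage canisters: round, cream glaze over a bare clay foot, flat cream lid with a small beech knob (fixed on). Diameter 46 mm, body and lid alike; 100 mm high: straight body 80, lid 12, knob 8 mm; bottom edge bevelled 4 mm. Origin: centre of the underside, z up along the canister.
- canister_s: the smallest of four like storage canisters: round, cream glaze over a bare clay foot, flat cream lid with a small beech knob (fixed on). Diameter 36 mm, body and lid alike; 76 mm high: straight body 56, lid 12, knob 8 mm; bottom edge bevelled 4 mm. Origin: centre of the underside, z up along the canister.
- tray: dark wooden tray, fixed, any yaw: 302 mm along its y (plus 16 mm handles at both ends), 100 along x, top 24 mm up. Origin: underside centre, z up. On its y axis (x = 0) four round recesses, cork floors at z = 12 mm, 12 mm deep, 7 mm wider than the canisters. Centres: largest (73 mm wide) y +100.5 mm; second (63 mm wide) y +18.5 mm; third (53 mm wide) y -53.5 mm; smallest (43 mm wide) y -115.5 mm.
- spice_jar_yellow: loose glass spice jar with a dark cap and a yellow-red label, 41 mm across, 105 mm high, standing behind the work. Origin: centre of the underside (for the mug, of its outline with the handle), z up.
- spice_jar_blue: loose glass spice jar with a dark cap and a dark blue label, 41 mm across, 105 mm high, standing behind the work. Origin: centre of the underside (for the mug, of its outline with the handle), z up.
- mug_teal: loose teal stoneware mug, 81 mm across, 112 mm with its handle, 88 mm high, standing behind the work. Origin: centre of the underside (for the mug, of its outline with the handle), z up.
Things that resemble listed ones, but are neither listed nor needed, are in the scene too. Leave any green or turquoise look-alike of the canister_m alone.

How it is judged (in metres and radians):
At the end, for the whole second after the job is handed in: Each canister stands upright (within 0.1 rad) on the cork floor of the recess of its own size (origin within 8 mm of the recess centre along each tray axis, 8 to 16 mm above the tray's underside, floor at 12 mm), at rest and released (x of canister_xl in the frame of tray between -0.008 and 0.008 m and y of canister_xl in the frame of tray between 0.0925 and 0.1085 m and z of canister_xl in the frame of tray between 0.008 and 0.016 m and angle between each of canister_xl, canister_l, canister_m, canister_s's own z axis and vertical below 0.1 rad and linear speed of each of canister_xl, canister_l, canister_m, canister_s below 0.02 m/s and x of canister_l in the frame of tray between -0.008 and 0.008 m and y of canister_l in the frame of tray between 0.0105 and 0.0265 m and z of canister_l in the frame of tray between 0.008 and 0.016 m and x of canister_m in the frame of tray between -0.008 and 0.008 m and y of canister_m in the frame of tray between -0.0615 and -0.0455 m and z of canister_m in the frame of tray between 0.008 and 0.016 m and x of canister_s in the frame of tray between -0.008 and 0.008 m and y of canister_s in the frame of tray between -0.1235 and -0.1075 m and z of canister_s in the frame of tray between 0.008 and 0.016 m); the robot touches nothing.
It fails at once if a canister was let fall (faster than 0.6 m/s, a drop of about 2 cm, with no finger on it) ((linear speed of canister_xl above 0.6 m/s and contact force between the fingers and canister_xl below 0.1 N) or (linear speed of canister_l above 0.6 m/s and contact force between the fingers and canister_l below 0.1 N) or (linear speed of canister_m above 0.6 m/s and contact force between the fingers and canister_m below 0.1 N) or (linear speed of canister_s above 0.6 m/s and contact force between the fingers and canister_s below 0.1 N)).
It fails at once if a canister was tipped over (more than 40 degrees) (angle between any of canister_xl, canister_l, canister_m, canister_s's own z axis and vertical above 0.7 rad).
It fails at once if a spice jar or the mug was pushed more than 30 mm or knocked over ((distance of spice_jar_yellow from where it was at the start of the episode above 0.03 m or angle between spice_jar_yellow's own z axis and vertical above 0.5 rad) or (distance of spice_jar_blue from where it was at the start of the episode above 0.03 m or angle between spice_jar_blue's own z axis and vertical above 0.5 rad) or (distance of mug_teal from where it was at the start of the episode above 0.03 m or angle between mug_teal's own z axis and vertical above 0.5 rad)).
It also fails if it takes over 96 s, if anything falls off the work surface, if the arm or the gripper's body presses on something with over 40 N, if the wrist force passes 120 N, or if a joint passes its speed limit or range.

## Working session

There is one attempt and no reset: what is moved stays moved. The work goes in short steps, Python scripts to look and compute and a tool call to move; the robot and the scene stay as the last step left them, time stands still between calls to the robot, and variables do not carry over. Pictures are saved under pics/ and viewed, at most 14 in all, crops included, and the job is handed in when it is done.

Besides the shell and the picture viewer there is one more tool, called after "Emit:" in YAML: its name, and indented under it one key for each argument. move_arm: Moves the arm, as the interface text tells. Its arguments: {"type":"object","properties":{"deltas":{"type":"array","items":{"type":"object","properties":{"translation":{"type":"array","items":{"type":"number"}},"yaw":{"type":"number"}}}},"gripper":{"type":"number"}},"required":["deltas"]}

```bash
mkdir -p pics; ls
python3 - <<'E'
from bench import bot
import cv2
s=bot.sense();print(s['ee_pos'],s['tool_rot'],s['q'],s['width'])
for c in ['scene','top']:
    cv2.imwrite(f'pics/{c}0.png',bot.read_camera(c))
    k=bot.get_calibration(c);print(c,k)
    for n in ['canister_xl','canister_l','canister_m','canister_s','tray','spice_jar_yellow','spice_jar_blue','mug_teal']:
        print(n,[(round(d['p'],2),[round(v) for v in d['bbox']]) for d in bot.boxes_of(n,c)][:4])
print(bot.get_calibration('wrist'))
E
```

```text
pics
[ 0.19654642 -0.56650791  0.20430836] [-1.79925453e+02 -1.62343269e-02  1.91243889e+01] [-8.33478836e+01  5.99878133e+00  5.52577780e+00  8.96032899e+01
 -2.48412569e-04  7.75277171e+01] 0.08549978976805465
scene {'intrinsics': array([[579.46234837,   0.        , 314.29672407],
       [  0.        , 579.46234837, 229.16706525],
       [  0.        ,   0.        ,   1.        ]]), 'world_to_cam': array([[-0.7075145 , -0.70661248,  0.01104702,  0.53705131],
       [ 0.42350631, -0.41142933,  0.80707392, -0.24376051],
       [-0.56574343,  0.57569498,  0.59034707, -1.18257539],
       [ 0.        ,  0.        ,  0.        ,  1.        ]])}
canister_xl [(0.79, [334, 218, 25, 62])]
canister_l [(0.97, [289, 249, 20, 40]), (0.96, [263, 222, 21, 37]), (0.85, [329, 283, 18, 30]), (0.77, [377, 256, 28, 50])]
canister_m [(0.97, [289, 249, 20, 40]), (0.96, [263, 222, 21, 37]), (0.85, [329, 283, 18, 30]), (0.77, [377, 256, 28, 50])]
canister_s [(0.97, [289, 249, 20, 40]), (0.96, [263, 222, 21, 37]), (0.85, [329, 283, 18, 30]), (0.77, [377, 256, 28, 50])]
tray [(0.57, [406, 206, 78, 67])]
spi
[... 960 characters left out ...]
08, 19, 13])]
tray [(0.74, [458, 268, 145, 74])]
spice_jar_yellow [(0.58, [328, 181, 20, 27])]
spice_jar_blue [(0.77, [351, 184, 20, 29])]
mug_teal [(0.77, [383, 167, 39, 44])]
{'intrinsics': array([[419.96435737,   0.        , 314.73611732],
       [  0.        , 419.96435737, 243.40765532],
       [  0.        ,   0.        ,   1.        ]]), 'hand_eye': array([[-6.15669369e-04,  9.49303083e-01,  3.14361698e-01,
         7.91278458e-02],
       [ 9.99998289e-01,  1.13275111e-03, -1.46218769e-03,
        -8.35850999e-04],
       [-1.74415284e-03,  3.14360260e-01, -9.49302157e-01,
        -1.67799910e-01],
       [ 0.00000000e+00,  0.00000000e+00,  0.00000000e+00,
         1.00000000e+00]])}
```

View pics/scene0.png

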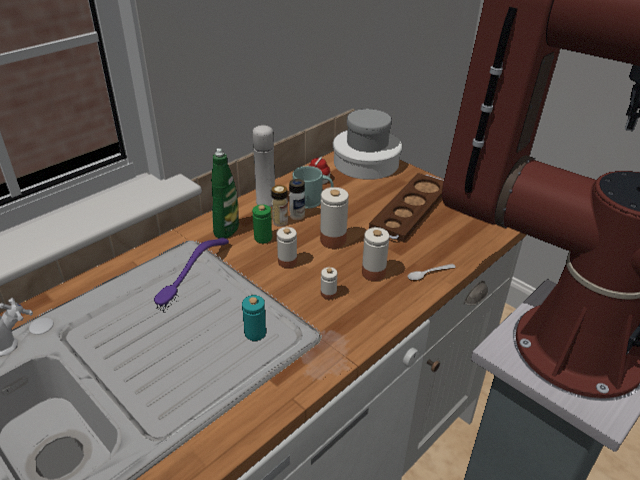

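```bash
python3 -c "
import cv2
i=cv2.imread('pics/top0.png')[130:370,140:560];cv2.imwrite('pics/top0c.png',cv2.resize(i,(798,456),interpolation=cv2.INTER_CUBIC))"
```

```text
(no output)
```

View pics/top0c.png

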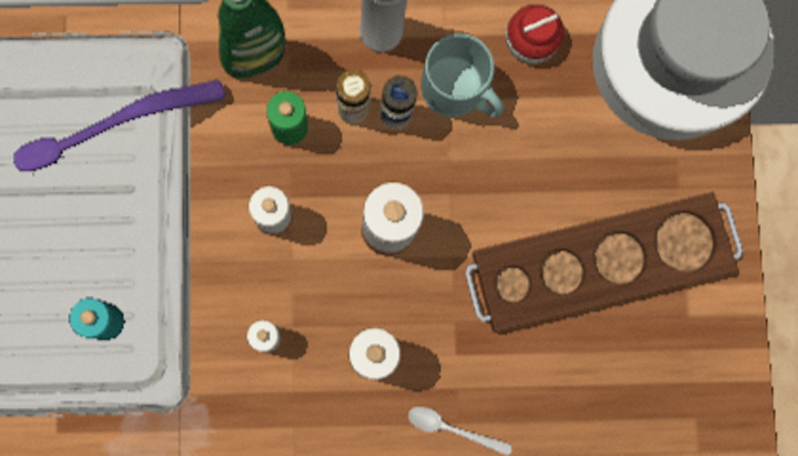

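The scene and top views show four cream canisters. In the top crop the knobs are: m (268,207), xl (394,211), s (263,336), l (375,354). The tray is at right, with recesses from small (513,284) to large (685,241). The green and turquoise look-alikes are at (287,115) and (92,318).

```bash
cat > h.py <<'E'
from bench import bot
import cv2, numpy as np
from scipy.spatial.transform import Rotation as R
def cam(c,s=None):
    k=bot.get_calibration(c);K=k['intrinsics']
    if c=='wrist':
        T=np.eye(4);T[:3,:3]=R.from_euler('xyz',s['tool_rot'],degrees=True).as_matrix();T[:3,3]=s['ee_pos']
        W=np.linalg.inv(T@k['hand_eye'])
    else: W=k['world_to_cam']
    return K,W
def pt(K,W,uv,z):
    d=np.array([(uv[0]-K[0,2])/K[0,0],-(uv[1]-K[1,2])/K[1,1],-1.]);d=W[:3,:3].T@d
    o=-W[:3,:3].T@W[:3,3];return (o+d*(z-o[2])/d[2])
def proj(K,W,p):
    q=W[:3,:3]@p+W[:3,3];return np.array([K[0,0]*q[0]/-q[2]+K[0,2],K[1,1]*-q[1]/-q[2]+K[1,2]])
def seg(im,uv,kind,win):
    hsv=cv2.cvtColor(im,cv2.COLOR_BGR2HSV);u,v=int(uv[0]),int(uv[1])
    m={'knob':(hsv[...,1]>70)&(hsv[...,2]>110),'lid':(hsv[...,1]<70)&(hsv[...,2]>150),'cork':(hsv[...,2]>100)}[kind].astype(np.uint8)
    w=np.zeros_like(m);cv2.circle(w,(u,v),int(win),1,-1);m&=w
    n,l,st,ce=cv2.connectedComponentsWithStats(m)
    i=1+np.argmax(st[1:,4]);return ce[i],st[i]
C={'xl':(.033,.142),'l':(.028,.117),'m':(.023,.092),'s':(.018,.068)}
E
python3 - <<'E'
from h import *
im=cv2.imread('pics/top0.png');K,W=cam('top')
f=lambda c:(140+c[0]/1.9,130+c[1]/1.9)
for n,c in dict(xl=(394,211),l=(375,354),m=(268,207),s=(263,336)).items():
    r=seg(im,f(c),'knob',7);print(n,r[0],r[1],pt(K,W,r[0],C[n][1]+.006).round(4))
P=[]
for n,c,w in [('xl',(685,241),18),('l',(619,257),16),('m',(562,271),14),('s',(513,284),13)]:
    r=seg(im,f(c),'cork',w);p=pt(K,W,r[0],.016);P.append(p);print('rec',n,r[1],p.round(4))
P=np.array(P);Y=np.array([.1005,.0185,-.0535,-.1155])
A=np.c_[Y,np.ones(4)];co=np.linalg.lstsq(A,P[:,:2],rcond=None)[0];print('dir',co,np.linalg.norm(co[0]),'res',(A@co-P[:,:2]).round(4))
KS,WS=cam('scene')
E
```

```text
xl [346.92222222 240.48888889] [342 236  11  10  90] [0.5959 0.0977 0.148 ]
l [337.         315.57377049] [333 312   9   9  61] [0.4426 0.1218 0.123 ]
m [280.91891892 237.45945946] [278 235   7   6  37] [0.6139 0.2378 0.098 ]
s [277.5 306.2] [275 304   6   5  20] [0.467  0.2488 0.074 ]
rec xl [486 242  29  32 726] [ 0.5689 -0.2605  0.016 ]
rec l [453 253  26  27 540] [ 0.5512 -0.1804  0.016 ]
rec m [426 262  21  24 375] [ 0.5359 -0.1107  0.016 ]
rec s [402 271  17  19 246] [ 0.5229 -0.0502  0.016 ]
dir [[ 0.21297898 -0.97299403]
 [ 0.54735362 -0.16261018]] 0.9960308346832143 res [[-0.0001  0.0001]
 [ 0.0001 -0.0002]
 [ 0.0001  0.0002]
 [-0.0001 -0.0001]]
```

Emit:
move_arm:
  deltas:
    - {"translation": [0,0,-20],"yaw": -0.121}
    - {"translation": [0,0,-20],"yaw": -0.121}
    - {"translation": [0,0,-20],"yaw": -0.121}
    - {"translation": [0,0,-20],"yaw": -0.121}
    - {"translation": [0,0,-15],"yaw": -0.121}
    - {"translation": [0,0,0],"yaw": -0.121}
    - {"translation": [0,0,0],"yaw": -0.121}
    - {"translation": [0,0,0],"yaw": -0.121}
  gripper: 85

```text
t: 1.57
ee_pos: [0.1966, -0.5671, 0.3005]
tool_rot: [180.0, 0.0, 74.9]
force: [-0.2, 0.1, 0.4]
width: 0.0853
grasp_force: 0.0
```

Emit:
move_arm:
  deltas:
    - {"translation": [0,0,0],"yaw": -0.121}
    - {"translation": [0,0,0],"yaw": -0.121}
    - {"translation": [0,0,0],"yaw": -0.121}
    - {"translation": [0,0,0],"yaw": -0.121}
    - {"translation": [20,27,0],"yaw": 0}
    - {"translation": [20,27,0],"yaw": 0}
    - {"translation": [20,27,0],"yaw": 0}
    - {"translation": [20,27,0],"yaw": 0}

```text
t: 2.23
ee_pos: [0.2857, -0.4646, 0.3001]
tool_rot: [180.0, 0.0, 102.3]
force: [0.5, 0.1, 0.8]
width: 0.0851
grasp_force: 0.0
```

Emit:
move_arm:
  deltas:
    - {"translation": [20,27,0],"yaw": 0}
    - {"translation": [20,27,0],"yaw": 0}
    - {"translation": [20,27,0],"yaw": 0}
    - {"translation": [20,27,0],"yaw": 0}
    - {"translation": [20,27,0],"yaw": 0}
    - {"translation": [20,27,0],"yaw": 0}
    - {"translation": [20,27,0],"yaw": 0}
    - {"translation": [0,0,0],"yaw": 0}

```text
t: 2.9
ee_pos: [0.4426, -0.2845, 0.3005]
tool_rot: [179.9, -0.0, 102.6]
force: [-0.5, -0.1, -0.4]
width: 0.0852
grasp_force: 0.0
```

```bash
cat >> h.py <<'E'
def go(*p,s=None):
    s=s or bot.sense();M=R.from_euler('xyz',s['tool_rot'],degrees=True).as_matrix()
    d=M.T@(np.array(p)-s['ee_pos'])*1000;print('at',s['ee_pos'].round(4),'yaw',round(s['tool_rot'][2],1),'delta mm',d.round(1),'rows',round(np.linalg.norm(d)/40,1))
TC=np.array([.5474,-.1626]);TY=np.array([.2130,-.9730])/.99603
E
python3 - <<'E'
from h import *
go(.5474,-.2,.3)
E
```

```text
at [ 0.4426 -0.2845  0.3005] yaw 102.6 delta mm [ 59.7 120.6   0.8] rows 3.4
```

Emit:
move_arm:
  deltas:
    - {"translation": [15,30,0],"yaw": 0}
    - {"translation": [15,30,0],"yaw": 0}
    - {"translation": [15,30,0],"yaw": 0}
    - {"translation": [15,30,0],"yaw": 0}
    - {"translation": [0,0,0],"yaw": 0}
    - {"translation": [0,0,0],"yaw": 0}

```text
t: 3.4
ee_pos: [0.545, -0.2033, 0.2997]
tool_rot: [-180.0, -0.0, 102.5]
force: [-0.5, -0.8, 0.7]
width: 0.0849
grasp_force: 0.0
```

Run:
```python
from h import *
s=bot.sense();im=bot.read_camera('wrist');cv2.imwrite('pics/w1.png',im)
K,W=cam('wrist',s);P=[]
Y=np.array([.1005,.0185,-.0535,-.1155])
print(s['ee_pos'],s['tool_rot'])
for y,r in zip(Y,[.0365,.0315,.0265,.0215]):
    c=TC+TY*y;uv=proj(K,W,np.array([*c,.012]));e=proj(K,W,np.array([*(c+TY*r),.012]));w=np.linalg.norm(e-uv)
    try:
        q,st=seg(im,uv,'cork',w*1.25);print(uv.round(),w.round(),q.round(1),st,pt(K,W,q,.014).round(4),c.round(4))
    except Exception as x: print(uv,w,x)
```

```text
[ 0.54500217 -0.20333602  0.29965466] [-1.79967081e+02 -1.92874795e-02  1.02472771e+02]
[326. 236.] 30.0 [323.8 234.4] [ 288  198   75   75 3726] [ 0.5659 -0.259   0.014 ] [ 0.5689 -0.2608]
[327. 163.] 29.0 [326.2 162.1] [ 298  134   57   57 2570] [ 0.5505 -0.1795  0.014 ] [ 0.5514 -0.1807]
[327.  92.] 27.0 [326.2  93.3] [ 294   58   67   67 2785] [ 0.5349 -0.112   0.014 ] [ 0.536  -0.1103]
[328.  24.] 24.0 [327.5  27. ] [ 298    0   61   55 2264] [ 0.5226 -0.0526  0.014 ] [ 0.5227 -0.0498]
```

View pics/w1.png

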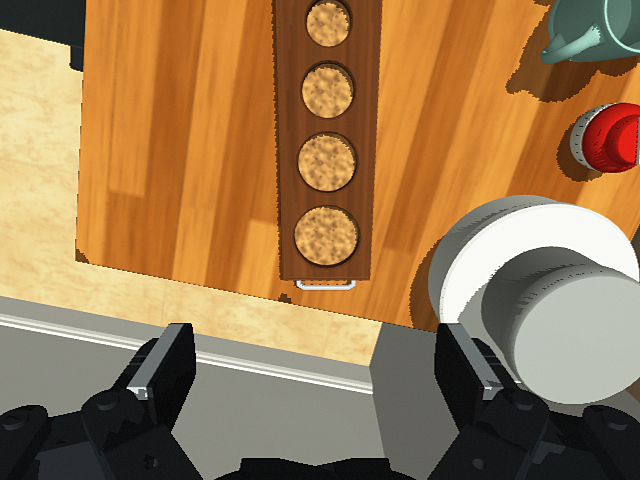

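Run:
```python
from h import *
s=dict(ee_pos=np.array([0.54500217,-0.20333602,0.29965466]),tool_rot=[-179.967,-.0193,102.4728])
im=cv2.imread('pics/w1.png');K,W=cam('wrist',s);P=[]
Y=np.array([.1005,.0185,-.0535,-.1155])
hsv=cv2.cvtColor(cv2.GaussianBlur(im,(5,5),0),cv2.COLOR_BGR2HSV)
for y,r,uv in zip(Y,[.0365,.0315,.0265,.0215],[(326,236),(327,163),(328,91),(328,24)]):
    m=(hsv[...,2]>140).astype(np.uint8);w=np.zeros_like(m);cv2.circle(w,uv,int(r*1000),1,-1)
    n,l,st,ce=cv2.connectedComponentsWithStats(m&w);i=1+np.argmax(st[1:,4])
    p=pt(K,W,ce[i],.014);P.append(p);print(ce[i].round(1),st[i],p.round(4))
P=np.array(P);A=np.c_[Y,np.ones(4)];co=np.linalg.lstsq(A,P[:,:2],rcond=None)[0];print(co,np.linalg.norm(co[0]),(A@co-P[:,:2]).round(4))
go(.467,.249,.3)
```

```text
[325.2 235.6] [ 295  207   62   58 2784] [ 0.5678 -0.26    0.014 ]
[325.7 162.7] [ 298  135   56   56 2441] [ 0.5501 -0.1803  0.014 ]
[326.6  92.1] [ 302   67   50   51 1924] [ 0.5351 -0.1109  0.014 ]
[327.5  24.3] [ 307    3   42   43 1333] [ 0.5221 -0.0503  0.014 ]
[[ 0.2113043  -0.97024229]
 [ 0.54639624 -0.16248784]] 0.992985196876423 [[-0.0001  0.    ]
 [ 0.0002 -0.0001]
 [ 0.      0.0003]
 [-0.0001 -0.0001]]
at [ 0.5443 -0.2042  0.2999] yaw 102.4 delta mm [ 4.592e+02  2.170e+01 -1.000e-01] rows 11.5
```

Emit:
move_arm:
  deltas:
    - {"translation": [39,2,0],"yaw": 0}
    - {"translation": [39,2,0],"yaw": 0}
    - {"translation": [39,2,0],"yaw": 0}
    - {"translation": [39,2,0],"yaw": 0}
    - {"translation": [39,2,0],"yaw": 0}
    - {"translation": [39,2,0],"yaw": 0}
    - {"translation": [39,2,0],"yaw": 0}
    - {"translation": [39,2,0],"yaw": 0}

```text
t: 4.12
ee_pos: [0.4925, 0.1042, 0.3005]
tool_rot: [180.0, 0.0, 102.2]
force: [0.7, 1.2, -0.4]
width: 0.0848
grasp_force: 0.0
```

Emit:
move_arm:
  deltas:
    - {"translation": [39,2,0],"yaw": 0}
    - {"translation": [39,2,0],"yaw": 0}
    - {"translation": [39,2,0],"yaw": 0}
    - {"translation": [30,2,0],"yaw": 0}
    - {"translation": [0,0,0],"yaw": 0}
    - {"translation": [0,0,0],"yaw": 0}

```text
t: 4.62
ee_pos: [0.4695, 0.2493, 0.3002]
tool_rot: [180.0, 0.0, 102.4]
force: [-1.0, -1.2, -0.6]
width: 0.0852
grasp_force: 0.0
```

```bash
sed -i 's/^TC=.*/TC=np.array([.5469,-.1625]);TY=np.array([.2134,-.9769])/' h.py
cat >> h.py <<'E'
XY={'xl':(.5959,.0977),'l':(.4426,.1218),'m':(.6139,.2378),'s':(.467,.2488)}
RY=dict(xl=.1005,l=.0185,m=-.0535,s=-.1155)
H=dict(xl=.15,l=.125,m=.1,s=.076)
def lids(im,s,names=XY):
    K,W=cam('wrist',s)
    for n in names:
        r,h=C[n];uv=proj(K,W,np.array([*XY[n],h]));e=np.linalg.norm(proj(K,W,np.array([*XY[n],h])+[0,r,0])-uv)
        if not(0<uv[0]<640 and 0<uv[1]<480): print(n,'out',uv.round());continue
        try:q,st=seg(im,proj(K,W,np.array([*XY[n],H[n]])),'knob',e*.6);print(n,uv.round(),e.round(),q.round(1),st,pt(K,W,q,h+.006).round(4),'exp',XY[n])
        except Exception as x: print(n,uv,x)
E
python3 - <<'E'
from h import *
s=bot.sense();im=bot.read_camera('wrist');cv2.imwrite('pics/w2.png',im)
lids(im,s);go(*XY['s'],.2)
E
```

```text
xl [414. 394.] 32.0 [413.6 396.7] [401 385  26  24 449] [0.5932 0.0992 0.148 ] exp (0.5959, 0.0977)
l [260. 327.] 27.0 [255.7 330.3] [247 324  18  15 212] [0.4397 0.1211 0.123 ] exp (0.4426, 0.1218)
m [464. 242.] 24.0 [463.4 242.1] [455 234  18  17 238] [0.6114 0.2387 0.098 ] exp (0.6139, 0.2378)
s [314. 192.] 19.0 [312.1 192.8] [306 187  13  13 136] [0.4652 0.2491 0.074 ] exp (0.467, 0.2488)
at [0.4699 0.2484 0.3002] yaw 102.3 delta mm [  1.1  -2.7 100.2] rows 2.5
```

View pics/w2.png

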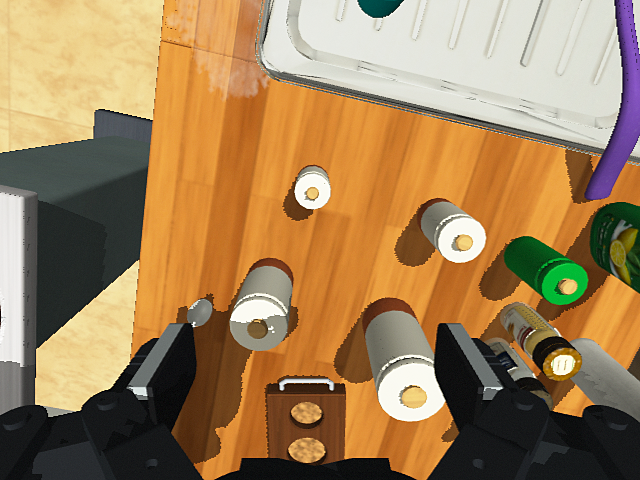

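Emit:
move_arm:
  deltas:
    - {"translation": [1,-3.5,40],"yaw": 0}
    - {"translation": [0,0,40],"yaw": 0}
    - {"translation": [0,0,40],"yaw": 0}
    - {"translation": [0,0,40],"yaw": 0}
    - {"translation": [0,0,40],"yaw": 0}
    - {"translation": [0,0,40],"yaw": 0}
    - {"translation": [0,0,20],"yaw": 0}
    - {"translation": [0,0,14],"yaw": 0}
  gripper: 60

```text
t: 5.33
ee_pos: [0.4646, 0.2467, 0.0226]
tool_rot: [-179.8, 0.0, 102.1]
force: [1.1, 0.9, -0.2]
width: 0.0602
grasp_force: 0.0
```

Emit:
move_arm:
  deltas:
    - {"translation": [0,0,0],"yaw": 0}
    - {"translation": [0,0,0],"yaw": 0}
    - {"translation": [0,0,0],"yaw": 0}

```text
t: 5.58
ee_pos: [0.4674, 0.2486, 0.0276]
tool_rot: [179.9, 0.0, 102.2]
force: [0.5, 1.0, 0.3]
width: 0.0601
grasp_force: 0.0
```

Emit:
move_arm:
  deltas:
    - {"translation": [0,0,0],"yaw": 0}
    - {"translation": [0,0,0],"yaw": 0}
    - {"translation": [0,0,0],"yaw": 0}
    - {"translation": [0,0,0],"yaw": 0}
    - {"translation": [0,0,0],"yaw": 0}
    - {"translation": [0,0,0],"yaw": 0}
    - {"translation": [0,0,0],"yaw": 0}
    - {"translation": [0,0,0],"yaw": 0}
  gripper: 25

```text
t: 6.25
ee_pos: [0.4674, 0.2496, 0.0279]
tool_rot: [179.8, 0.0, 102.3]
force: [-0.8, -0.1, 7.4]
width: 0.0335
grasp_force: 59.1
```

Emit:
move_arm:
  deltas:
    - {"translation": [0,0,-15],"yaw": 0}
    - {"translation": [0,0,-30],"yaw": 0}
    - {"translation": [0,0,-35],"yaw": 0}
    - {"translation": [0,0,-35],"yaw": 0}
    - {"translation": [0,0,-35],"yaw": 0}
    - {"translation": [0,0,-20],"yaw": 0}
    - {"translation": [-10,0,0],"yaw": 0}
    - {"translation": [-25,-1,0],"yaw": 0}

```text
t: 6.92
ee_pos: [0.4734, 0.2164, 0.198]
tool_rot: [179.8, -0.0, 102.5]
force: [0.0, 0.4, -2.3]
width: 0.0332
grasp_force: 59.9
```

Emit:
move_arm:
  deltas:
    - {"translation": [-35,-1,0],"yaw": 0}
    - {"translation": [-35,-1,0],"yaw": 0}
    - {"translation": [-35,-1,0],"yaw": 0}
    - {"translation": [-35,-1,0],"yaw": 0}
    - {"translation": [-35,-2,0],"yaw": 0}
    - {"translation": [-35,-1,0],"yaw": 0}
    - {"translation": [-35,-1,0],"yaw": 0}
    - {"translation": [-23,-1,0],"yaw": 0}

```text
t: 7.58
ee_pos: [0.521, -0.052, 0.1956]
tool_rot: [-180.0, 0.0, 102.2]
force: [0.6, 1.0, -1.5]
width: 0.0337
grasp_force: 59.9
```

Emit:
move_arm:
  deltas:
    - {"translation": [0,0,0],"yaw": 0}
    - {"translation": [0,0,0],"yaw": 0}
    - {"translation": [0,0,0],"yaw": 0}

```text
t: 7.83
ee_pos: [0.5207, -0.0486, 0.1958]
tool_rot: [-180.0, -0.0, 102.3]
force: [-0.4, 0.5, -1.2]
width: 0.0332
grasp_force: 59.9
```

Run:
```python
from h import *
print(bot.sense()['width'],bot.sense()['grasp_force']);im=bot.read_camera('wrist')
a=cv2.resize(im,(400,300));b=bot.read_camera('scene')[130:310,300:480];b=cv2.resize(b,(300,300))
cv2.imwrite('pics/p3.png',np.hstack([a,b]))
go(*(TC+TY*RY['s']),.06)
```

```text
0.03321620192354712 59.90897955140099
at [ 0.5208 -0.0479  0.196 ] yaw 102.4 delta mm [ -2.1   1.  136. ] rows 3.4
```

View pics/p3.png

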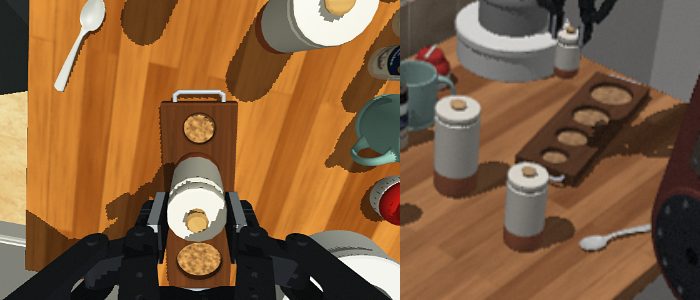

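The wrist crop shows the small canister held upright between the fingers, knob at about (315,355) in full pixels. The small recess is visible at (318,205).

```bash
cat >> h.py <<'E'
def held(n,dz,g=None):
    """dz: TCP z when canister stood at 0; returns held knob xy minus TCP"""
    s=bot.sense();im=bot.read_camera('wrist');K,W=cam('wrist',s);z=s['ee_pos'][2]-dz+C[n][1]+.006
    uv=proj(K,W,np.array([*s['ee_pos'][:2],z]));r=np.linalg.norm(proj(K,W,np.array([*s['ee_pos'][:2],z])+[0,C[n][0],0])-uv)
    q,st=seg(im,g or uv,'knob',r*.65);p=pt(K,W,q,z);o=p[:2]-s['ee_pos'][:2]
    print('uv',uv.round(),r.round(),'found',q.round(),st,'offset world',o.round(4));cv2.imwrite('pics/held_%s.png'%n,im)
    t=TC+TY*RY[n];go(*(t-o),dz+.012,s=s)
    return o
E
python3 - <<'E'
from h import *
held('s',.0277)
E
```

```text
uv [320. 359.] 49.0 found [315. 353.] [ 296  333   38   40 1068] offset world [-0.0021  0.0018]
at [ 0.5208 -0.0479  0.196 ] yaw 102.4 delta mm [ -4.3   2.7 156.3] rows 3.9
```

Emit:
move_arm:
  deltas:
    - {"translation": [-3,2,20],"yaw": 0}
    - {"translation": [0,0,35],"yaw": 0}
    - {"translation": [0,0,35],"yaw": 0}
    - {"translation": [0,0,25],"yaw": 0}
    - {"translation": [0,0,15],"yaw": 0}
    - {"translation": [0,0,0],"yaw": 0}
    - {"translation": [0,0,0],"yaw": 0}
    - {"translation": [0,0,0],"yaw": 0}

```text
t: 8.65
ee_pos: [0.5245, -0.0511, 0.0677]
tool_rot: [179.9, 0.1, 102.4]
force: [0.4, 0.3, -1.0]
width: 0.0335
grasp_force: 60.0
```

Run:
```python
from h import *
held('s',.0277)
cv2.imwrite('pics/h2.png',cv2.imread('pics/held_s.png')[100:480,150:490])
```

```text
uv [320. 359.] 48.0 found [315. 354.] [ 296  333   38   40 1093] offset world [-0.0023  0.0018]
at [ 0.5245 -0.0511  0.0677] yaw 102.4 delta mm [-0.3  0.  28. ] rows 0.7
```

View pics/h2.png

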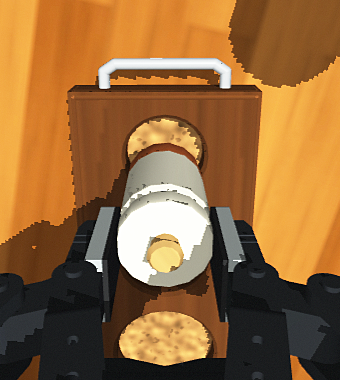

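Laterally the foot is centred over the recess (both near column 167 of the crop). Lowering slowly.

Emit:
move_arm:
  deltas:
    - {"translation": [0,0,5],"yaw": 0}
    - {"translation": [0,0,5],"yaw": 0}
    - {"translation": [0,0,5],"yaw": 0}
    - {"translation": [0,0,3],"yaw": 0}
    - {"translation": [0,0,2],"yaw": 0}
    - {"translation": [0,0,0],"yaw": 0}
    - {"translation": [0,0,0],"yaw": 0}

```text
t: 9.28
ee_pos: [0.5235, -0.0513, 0.046]
tool_rot: [-180.0, -0.0, 102.3]
force: [0.5, -0.5, -0.9]
width: 0.0334
grasp_force: 60.0
```

Emit:
move_arm:
  deltas:
    - {"translation": [0,0,2],"yaw": 0}
    - {"translation": [0,0,2],"yaw": 0}
    - {"translation": [0,0,2],"yaw": 0}
    - {"translation": [0,0,0.5],"yaw": 0}
    - {"translation": [0,0,0],"yaw": 0}
    - {"translation": [0,0,0],"yaw": 0}

```text
t: 9.78
ee_pos: [0.5238, -0.0514, 0.04]
tool_rot: [180.0, 0.0, 102.3]
force: [-2.0, 0.3, 4.7]
width: 0.0336
grasp_force: 60.5
```

Emit:
move_arm:
  deltas:
    - {"translation": [0,0,0],"yaw": 0}
    - {"translation": [0,0,0],"yaw": 0}
    - {"translation": [0,0,0],"yaw": 0}
    - {"translation": [0,0,0],"yaw": 0}
    - {"translation": [0,0,0],"yaw": 0}
    - {"translation": [0,0,0],"yaw": 0}
  gripper: 60

```text
t: 10.28
ee_pos: [0.5236, -0.0513, 0.0395]
tool_rot: [-180.0, 0.0, 102.3]
force: [0.3, -0.5, -0.9]
width: 0.0601
grasp_force: 0.0
```

Emit:
move_arm:
  deltas:
    - {"translation": [0,0,-10],"yaw": 0}
    - {"translation": [0,0,-20],"yaw": 0}
    - {"translation": [0,0,-35],"yaw": 0}
    - {"translation": [0,0,-40],"yaw": 0}
    - {"translation": [0,0,-40],"yaw": 0}
    - {"translation": [0,0,-40],"yaw": 0}
    - {"translation": [0,0,-15],"yaw": 0}
    - {"translation": [0,0,0],"yaw": 0}

```text
t: 10.95
ee_pos: [0.5255, -0.0519, 0.2456]
tool_rot: [179.6, 0.2, 102.3]
force: [0.4, 0.7, -0.4]
width: 0.0599
grasp_force: 0.0
```

Run:
```python
from h import *
s=bot.sense();im=bot.read_camera('wrist');cv2.imwrite('pics/w4.png',im);K,W=cam('wrist',s)
t=TC+TY*RY['s'];uv=proj(K,W,np.array([*t,.012+.074]));q,st=seg(im,uv,'knob',14);print(uv,q,st,pt(K,W,q,.086),t)
go(.6126,.238,.24)
```

```text
[312.19525361 206.33962025] [310.80645161 208.3172043 ] [303 201  16  16 186] [ 0.52150902 -0.05148626  0.086     ] [ 0.5222523  -0.04966805]
at [ 0.5248 -0.0517  0.2427] yaw 102.3 delta mm [264.3 147.6   2.6] rows 7.6
```

Emit:
move_arm:
  deltas:
    - {"translation": [33,18.5,0],"yaw": 0}
    - {"translation": [33,18.5,0],"yaw": 0}
    - {"translation": [33,18.5,0],"yaw": 0}
    - {"translation": [33,18.5,0],"yaw": 0}
    - {"translation": [33,18.5,0],"yaw": 0}
    - {"translation": [33,18.5,0],"yaw": 0}
    - {"translation": [33,18.5,0],"yaw": 0}
    - {"translation": [33,19,0],"yaw": 0}
  gripper: 66

```text
t: 11.67
ee_pos: [0.6118, 0.2402, 0.2382]
tool_rot: [-179.9, 0.0, 102.3]
force: [-0.1, 0.2, 0.9]
width: 0.0659
grasp_force: 0.0
```

Emit:
move_arm:
  deltas:
    - {"translation": [0,0,0],"yaw": 0}
    - {"translation": [0,0,0],"yaw": 0}
    - {"translation": [0,0,0],"yaw": 0}

```text
t: 11.92
ee_pos: [0.6118, 0.238, 0.2384]
tool_rot: [-179.9, 0.0, 102.3]
force: [0.1, -0.5, -0.1]
width: 0.0663
grasp_force: 0.0
```

Run:
```python
from h import *
s=bot.sense();im=bot.read_camera('wrist');lids(im,s);go(.6131,.238,.046)
```

```text
xl [257. 402.] 37.0 [253.4 405.6] [239 390  31  29 620] [0.5934 0.0991 0.148 ] exp (0.5959, 0.0977)
l [ 72. 320.] 32.0 [ 66.3 321.3] [ 53 309  28  25 500] [0.4418 0.1238 0.123 ] exp (0.4426, 0.1218)
m [320. 216.] 30.0 [317.9 216.1] [308 206  21  21 346] [0.6121 0.2386 0.098 ] exp (0.6139, 0.2378)
s [142. 157.] 23.0 [138. 157.] [125 144  27  27 529] [0.466 0.249 0.074] exp (0.467, 0.2488)
at [0.612  0.2375 0.2391] yaw 102.3 delta mm [  0.3   1.4 193.1] rows 4.8
```

Emit:
move_arm:
  deltas:
    - {"translation": [0,1.5,40],"yaw": 0}
    - {"translation": [0,0,40],"yaw": 0}
    - {"translation": [0,0,40],"yaw": 0}
    - {"translation": [0,0,35],"yaw": 0}
    - {"translation": [0,0,25],"yaw": 0}
    - {"translation": [0,0,13],"yaw": 0}
    - {"translation": [0,0,0],"yaw": 0}
    - {"translation": [0,0,0],"yaw": 0}

```text
t: 12.63
ee_pos: [0.6141, 0.2379, 0.0477]
tool_rot: [180.0, 0.0, 102.3]
force: [-0.5, -0.0, 0.7]
width: 0.0662
grasp_force: 0.0
```

Emit:
move_arm:
  deltas:
    - {"translation": [0,0,0],"yaw": 0}
    - {"translation": [0,0,0],"yaw": 0}
    - {"translation": [0,0,0],"yaw": 0}
    - {"translation": [0,0,0],"yaw": 0}
    - {"translation": [0,0,0],"yaw": 0}
    - {"translation": [0,0,0],"yaw": 0}
    - {"translation": [0,0,0],"yaw": 0}
    - {"translation": [0,0,0],"yaw": 0}
  gripper: 35

```text
t: 13.3
ee_pos: [0.6156, 0.2389, 0.0499]
tool_rot: [179.8, 0.0, 102.3]
force: [-1.6, -0.6, 6.0]
width: 0.0438
grasp_force: 60.4
```

Emit:
move_arm:
  deltas:
    - {"translation": [0,0,-15],"yaw": 0}
    - {"translation": [0,0,-30],"yaw": 0}
    - {"translation": [0,0,-35],"yaw": 0}
    - {"translation": [0,0,-40],"yaw": 0}
    - {"translation": [0,0,-40],"yaw": 0}
    - {"translation": [0,0,-25],"yaw": 0}
    - {"translation": [-10,-4,-5],"yaw": 0}
    - {"translation": [-20,-10,0],"yaw": 0}

```text
t: 13.97
ee_pos: [0.6082, 0.2076, 0.2404]
tool_rot: [179.6, 0.0, 102.4]
force: [0.1, -0.2, -1.3]
width: 0.0434
grasp_force: 61.6
```

Emit:
move_arm:
  deltas:
    - {"translation": [-35,-16,0],"yaw": 0}
    - {"translation": [-35,-16,0],"yaw": 0}
    - {"translation": [-35,-16,0],"yaw": 0}
    - {"translation": [-35,-16,0],"yaw": 0}
    - {"translation": [-35,-16,0],"yaw": 0}
    - {"translation": [-35,-17,0],"yaw": 0}
    - {"translation": [-35,-17,0],"yaw": 0}
    - {"translation": [-35,-15,0],"yaw": 0}

```text
t: 14.63
ee_pos: [0.5392, -0.0967, 0.2369]
tool_rot: [180.0, 0.0, 102.3]
force: [1.0, 0.1, -2.0]
width: 0.0438
grasp_force: 61.6
```

Emit:
move_arm:
  deltas:
    - {"translation": [-15,-8,0],"yaw": 0}
    - {"translation": [0,0,0],"yaw": 0}
    - {"translation": [0,0,0],"yaw": 0}
    - {"translation": [0,0,0],"yaw": 0}

```text
t: 14.97
ee_pos: [0.5356, -0.1109, 0.2368]
tool_rot: [180.0, 0.0, 102.3]
force: [-0.7, 0.7, -0.9]
width: 0.0439
grasp_force: 61.6
```

Run:
```python
from h import *
held('m',.049)
```

```text
uv [320. 364.] 64.0 found [315. 357.] [ 291  332   49   48 1653] offset world [-0.0021  0.0022]
at [ 0.5356 -0.1109  0.2368] yaw 102.3 delta mm [ -2.    1.6 175.8] rows 4.4
```

Emit:
move_arm:
  deltas:
    - {"translation": [-1,1.6,20],"yaw": 0}
    - {"translation": [0,0,35],"yaw": 0}
    - {"translation": [0,0,40],"yaw": 0}
    - {"translation": [0,0,35],"yaw": 0}
    - {"translation": [0,0,20],"yaw": 0}
    - {"translation": [0,0,0],"yaw": 0}
    - {"translation": [0,0,0],"yaw": 0}
    - {"translation": [0,0,0],"yaw": 0}

```text
t: 15.68
ee_pos: [0.5386, -0.1116, 0.0887]
tool_rot: [179.9, 0.1, 102.4]
force: [0.7, 0.8, -1.1]
width: 0.0437
grasp_force: 61.6
```

Run:
```python
from h import *
held('m',.049)
cv2.imwrite('pics/h3.png',cv2.imread('pics/held_m.png')[100:480,150:490])
```

```text
uv [320. 364.] 64.0 found [315. 356.] [ 291  332   49   48 1724] offset world [-0.0024  0.0025]
at [ 0.5386 -0.1116  0.0887] yaw 102.4 delta mm [-1.  -0.9 27.7] rows 0.7
```

View pics/h3.png

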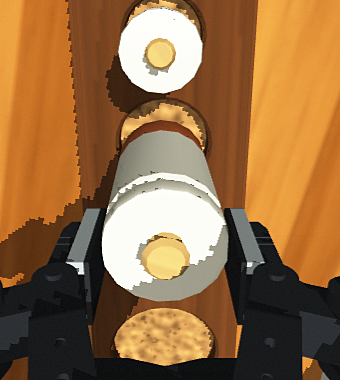

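The small one stands in its recess. The medium one's foot is centred over its recess (both near column 164).

Emit:
move_arm:
  deltas:
    - {"translation": [0,0,5],"yaw": 0}
    - {"translation": [0,0,5],"yaw": 0}
    - {"translation": [0,0,5],"yaw": 0}
    - {"translation": [0,0,3],"yaw": 0}
    - {"translation": [0,0,2],"yaw": 0}
    - {"translation": [0,0,0],"yaw": 0}
    - {"translation": [0,0,0],"yaw": 0}

```text
t: 16.32
ee_pos: [0.5373, -0.1117, 0.0665]
tool_rot: [-180.0, -0.0, 102.3]
force: [0.5, -0.8, -1.8]
width: 0.0437
grasp_force: 61.6
```

Emit:
move_arm:
  deltas:
    - {"translation": [0,0,2],"yaw": 0}
    - {"translation": [0,0,2],"yaw": 0}
    - {"translation": [0,0,1],"yaw": 0}
    - {"translation": [0,0,0],"yaw": 0}
    - {"translation": [0,0,0],"yaw": 0}

```text
t: 16.73
ee_pos: [0.5376, -0.1119, 0.062]
tool_rot: [180.0, 0.0, 102.3]
force: [-0.9, -0.8, 2.4]
width: 0.0435
grasp_force: 61.9
```

Emit:
move_arm:
  deltas:
    - {"translation": [0,0,1],"yaw": 0}
    - {"translation": [0,0,0],"yaw": 0}
    - {"translation": [0,0,0],"yaw": 0}

```text
t: 16.98
ee_pos: [0.5378, -0.1122, 0.0619]
tool_rot: [180.0, 0.1, 102.3]
force: [-3.6, 0.6, 9.5]
width: 0.0435
grasp_force: 62.8
```

Emit:
move_arm:
  deltas:
    - {"translation": [0,0,0],"yaw": 0}
    - {"translation": [0,0,0],"yaw": 0}
    - {"translation": [0,0,0],"yaw": 0}
    - {"translation": [0,0,0],"yaw": 0}
    - {"translation": [0,0,0],"yaw": 0}
    - {"translation": [0,0,0],"yaw": 0}
  gripper: 70

```text
t: 17.48
ee_pos: [0.5374, -0.1117, 0.0605]
tool_rot: [-180.0, 0.0, 102.3]
force: [0.8, -0.7, -0.5]
width: 0.0699
grasp_force: 0.0
```

Emit:
move_arm:
  deltas:
    - {"translation": [0,0,-10],"yaw": 0}
    - {"translation": [0,0,-25],"yaw": 0}
    - {"translation": [0,0,-40],"yaw": 0}
    - {"translation": [0,0,-40],"yaw": 0}
    - {"translation": [0,0,-40],"yaw": 0}
    - {"translation": [0,0,-40],"yaw": 0}
    - {"translation": [0,0,-15],"yaw": 0}
    - {"translation": [0,0,0],"yaw": 0}

```text
t: 18.15
ee_pos: [0.539, -0.1124, 0.2766]
tool_rot: [179.6, 0.3, 102.3]
force: [1.4, -0.2, 0.1]
width: 0.0698
grasp_force: 0.0
```

Emit:
move_arm:
  deltas:
    - {"translation": [31,-5,0],"yaw": 0}
    - {"translation": [31,-5,0],"yaw": 0}
    - {"translation": [31,-5,0],"yaw": 0}
    - {"translation": [31,-6,0],"yaw": 0}
    - {"translation": [31,-6,0],"yaw": 0}
    - {"translation": [31,-5,0],"yaw": 0}
    - {"translation": [31,-5,0],"yaw": 0}
    - {"translation": [31,-6,0],"yaw": 0}
  gripper: 76

```text
t: 18.82
ee_pos: [0.4415, 0.1227, 0.2703]
tool_rot: [-180.0, -0.0, 102.3]
force: [0.7, 1.5, 0.0]
width: 0.0761
grasp_force: 0.0
```

Emit:
move_arm:
  deltas:
    - {"translation": [0,0,0],"yaw": 0}
    - {"translation": [0,0,0],"yaw": 0}
    - {"translation": [0,0,0],"yaw": 0}

```text
t: 19.07
ee_pos: [0.4425, 0.1212, 0.2704]
tool_rot: [-180.0, 0.0, 102.3]
force: [0.9, 0.1, -0.1]
width: 0.0762
grasp_force: 0.0
```

Run:
```python
from h import *
s=bot.sense();im=bot.read_camera('wrist');lids(im,s,['xl','l']);go(.4425,.1215,.066)
```

```text
xl [505. 291.] 42.0 [504.8 291.9] [490 278  32  29 709] [0.593  0.0987 0.148 ] exp (0.5959, 0.0977)
l [317. 212.] 36.0 [315.1 212.3] [302 200  27  25 493] [0.4407 0.1225 0.123 ] exp (0.4426, 0.1218)
at [0.4427 0.1208 0.2703] yaw 102.3 delta mm [8.000e-01 1.000e-01 2.043e+02] rows 5.1
```

Emit:
move_arm:
  deltas:
    - {"translation": [1,0,40],"yaw": 0}
    - {"translation": [0,0,40],"yaw": 0}
    - {"translation": [0,0,40],"yaw": 0}
    - {"translation": [0,0,40],"yaw": 0}
    - {"translation": [0,0,28],"yaw": 0}
    - {"translation": [0,0,16],"yaw": 0}
    - {"translation": [0,0,0],"yaw": 0}
    - {"translation": [0,0,0],"yaw": 0}

```text
t: 19.78
ee_pos: [0.442, 0.1215, 0.0662]
tool_rot: [-179.9, -0.0, 102.2]
force: [-0.4, 0.1, 0.4]
width: 0.0762
grasp_force: 0.0
```

Emit:
move_arm:
  deltas:
    - {"translation": [0,0,0],"yaw": 0}
    - {"translation": [0,0,0],"yaw": 0}
    - {"translation": [0,0,0],"yaw": 0}
    - {"translation": [0,0,0],"yaw": 0}
    - {"translation": [0,0,0],"yaw": 0}
    - {"translation": [0,0,0],"yaw": 0}
    - {"translation": [0,0,0],"yaw": 0}
    - {"translation": [0,0,0],"yaw": 0}
  gripper: 45

```text
t: 20.45
ee_pos: [0.4438, 0.1221, 0.0689]
tool_rot: [179.8, 0.1, 102.3]
force: [-2.1, -0.9, 5.5]
width: 0.0542
grasp_force: 63.1
```

Emit:
move_arm:
  deltas:
    - {"translation": [0,0,-15],"yaw": 0}
    - {"translation": [0,0,-30],"yaw": 0}
    - {"translation": [0,0,-40],"yaw": 0}
    - {"translation": [0,0,-40],"yaw": 0}
    - {"translation": [0,0,-30],"yaw": 0}
    - {"translation": [0,0,-10],"yaw": 0}
    - {"translation": [-10,1,0],"yaw": 0}
    - {"translation": [-25,3,0],"yaw": 0}

```text
t: 21.12
ee_pos: [0.4537, 0.0899, 0.2317]
tool_rot: [179.9, -0.0, 102.5]
force: [0.4, 0.3, -3.4]
width: 0.0535
grasp_force: 64.3
```

Emit:
move_arm:
  deltas:
    - {"translation": [-37,5,0],"yaw": 0}
    - {"translation": [-37,5,0],"yaw": 0}
    - {"translation": [-37,5,0],"yaw": 0}
    - {"translation": [-37,5,0],"yaw": 0}
    - {"translation": [-37,5,0],"yaw": 0}
    - {"translation": [-37,5,0],"yaw": 0}
    - {"translation": [-37,5,0],"yaw": 0}
    - {"translation": [-26,3,0],"yaw": 0}

```text
t: 21.78
ee_pos: [0.5512, -0.185, 0.2288]
tool_rot: [-179.9, -0.1, 102.2]
force: [-0.4, 0.2, -2.8]
width: 0.0539
grasp_force: 64.2
```

Emit:
move_arm:
  deltas:
    - {"translation": [0,0,0],"yaw": 0}
    - {"translation": [0,0,0],"yaw": 0}
    - {"translation": [0,0,0],"yaw": 0}
    - {"translation": [0,0,0],"yaw": 0}

```text
t: 22.12
ee_pos: [0.5511, -0.1806, 0.2308]
tool_rot: [-180.0, -0.0, 102.4]
force: [-0.2, -0.5, -2.3]
width: 0.0541
grasp_force: 64.3
```

Run:
```python
from h import *
held('l',.068)
```

```text
uv [320. 375.] 81.0 found [314. 366.] [ 284  339   63   55 2436] offset world [-0.0026  0.0029]
at [ 0.5511 -0.1806  0.2308] yaw 102.4 delta mm [ -3.4   1.8 150.8] rows 3.8
```

Emit:
move_arm:
  deltas:
    - {"translation": [-2,1.8,20],"yaw": 0}
    - {"translation": [0,0,35],"yaw": 0}
    - {"translation": [0,0,35],"yaw": 0}
    - {"translation": [0,0,20],"yaw": 0}
    - {"translation": [0,0,15],"yaw": 0}
    - {"translation": [0,0,0],"yaw": 0}
    - {"translation": [0,0,0],"yaw": 0}
    - {"translation": [0,0,0],"yaw": 0}

```text
t: 22.83
ee_pos: [0.5545, -0.1828, 0.1082]
tool_rot: [179.9, 0.1, 102.4]
force: [0.1, -0.4, -2.0]
width: 0.054
grasp_force: 64.3
```

Run:
```python
from h import *
held('l',.068)
cv2.imwrite('pics/h4.png',cv2.imread('pics/held_l.png')[0:480,150:490])
```

```text
uv [321. 375.] 81.0 found [314. 365.] [ 284  336   63   58 2493] offset world [-0.0027  0.0031]
at [ 0.5545 -0.1828  0.1082] yaw 102.4 delta mm [-0.6 -1.1 28.2] rows 0.7
```

View pics/h4.png

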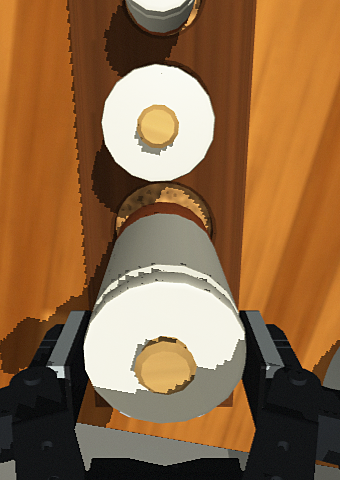

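The medium one stands in place. The large one's foot (about 119 to 211) is centred over its recess (115 to 213).

Emit:
move_arm:
  deltas:
    - {"translation": [0,0,5],"yaw": 0}
    - {"translation": [0,0,5],"yaw": 0}
    - {"translation": [0,0,5],"yaw": 0}
    - {"translation": [0,0,3],"yaw": 0}
    - {"translation": [0,0,2],"yaw": 0}
    - {"translation": [0,0,0],"yaw": 0}
    - {"translation": [0,0,0],"yaw": 0}

```text
t: 23.47
ee_pos: [0.5537, -0.1829, 0.0865]
tool_rot: [-180.0, -0.0, 102.3]
force: [0.8, 0.7, -2.4]
width: 0.054
grasp_force: 64.3
```

Emit:
move_arm:
  deltas:
    - {"translation": [0,0,2],"yaw": 0}
    - {"translation": [0,0,2],"yaw": 0}
    - {"translation": [0,0,2],"yaw": 0}
    - {"translation": [0,0,0],"yaw": 0}
    - {"translation": [0,0,0],"yaw": 0}
    - {"translation": [0,0,0],"yaw": 0}

```text
t: 23.97
ee_pos: [0.554, -0.1831, 0.081]
tool_rot: [180.0, 0.0, 102.3]
force: [-0.4, -0.9, 2.5]
width: 0.0538
grasp_force: 64.7
```

Emit:
move_arm:
  deltas:
    - {"translation": [0,0,0.5],"yaw": 0}
    - {"translation": [0,0,0],"yaw": 0}

```text
t: 24.13
ee_pos: [0.5541, -0.1833, 0.081]
tool_rot: [180.0, 0.1, 102.3]
force: [-2.4, -0.8, 7.1]
width: 0.0537
grasp_force: 65.3
```

Emit:
move_arm:
  deltas:
    - {"translation": [0,0,0],"yaw": 0}
    - {"translation": [0,0,0],"yaw": 0}
    - {"translation": [0,0,0],"yaw": 0}
    - {"translation": [0,0,0],"yaw": 0}
    - {"translation": [0,0,0],"yaw": 0}
    - {"translation": [0,0,0],"yaw": 0}
  gripper: 78

```text
t: 24.63
ee_pos: [0.5537, -0.1828, 0.08]
tool_rot: [-180.0, -0.0, 102.3]
force: [-0.4, 0.5, -0.3]
width: 0.078
grasp_force: 0.0
```

Emit:
move_arm:
  deltas:
    - {"translation": [0,0,-10],"yaw": 0}
    - {"translation": [0,0,-25],"yaw": 0}
    - {"translation": [0,0,-40],"yaw": 0}
    - {"translation": [0,0,-40],"yaw": 0}
    - {"translation": [0,0,-40],"yaw": 0}
    - {"translation": [0,0,-30],"yaw": 0}
    - {"translation": [0,0,-15],"yaw": 0}
    - {"translation": [0,0,0],"yaw": 0}

```text
t: 25.3
ee_pos: [0.5551, -0.1837, 0.2856]
tool_rot: [179.7, 0.3, 102.3]
force: [-0.7, 0.0, -0.3]
width: 0.0786
grasp_force: 0.0
```

Emit:
move_arm:
  deltas:
    - {"translation": [33,12.5,0],"yaw": 0}
    - {"translation": [33,12.5,0],"yaw": 0}
    - {"translation": [33,12.5,0],"yaw": 0}
    - {"translation": [33,12.5,0],"yaw": 0}
    - {"translation": [33,12.5,0],"yaw": 0}
    - {"translation": [33,12.5,0],"yaw": 0}
    - {"translation": [33,12.5,0],"yaw": 0}
    - {"translation": [34,12.5,0],"yaw": 0}
  gripper: 85

```text
t: 25.97
ee_pos: [0.5946, 0.0991, 0.2795]
tool_rot: [-180.0, -0.0, 102.3]
force: [-0.2, -0.4, -0.6]
width: 0.0849
grasp_force: 0.0
```

Emit:
move_arm:
  deltas:
    - {"translation": [0,0,0],"yaw": 0}
    - {"translation": [0,0,0],"yaw": 0}
    - {"translation": [0,0,0],"yaw": 0}

```text
t: 26.22
ee_pos: [0.5947, 0.0972, 0.2795]
tool_rot: [-179.9, 0.0, 102.4]
force: [0.3, 0.2, -1.0]
width: 0.0848
grasp_force: 0.0
```

Run:
```python
from h import *
s=bot.sense();im=bot.read_camera('wrist');lids(im,s,['xl']);go(.5955,.098,.093)
```

```text
xl [319. 217.] 44.0 [316.7 218.1] [301 203  32  31 752] [0.594  0.0984 0.148 ] exp (0.5959, 0.0977)
at [0.5948 0.0966 0.2796] yaw 102.3 delta mm [  1.3   1.2 186.6] rows 4.7
```

Emit:
move_arm:
  deltas:
    - {"translation": [1,1,30],"yaw": 0}
    - {"translation": [0,0,35],"yaw": 0}
    - {"translation": [0,0,35],"yaw": 0}
    - {"translation": [0,0,35],"yaw": 0}
    - {"translation": [0,0,30],"yaw": 0}
    - {"translation": [0,0,21],"yaw": 0}
    - {"translation": [0,0,0],"yaw": 0}
    - {"translation": [0,0,0],"yaw": 0}

```text
t: 26.93
ee_pos: [0.5948, 0.0974, 0.0935]
tool_rot: [-179.9, -0.0, 102.2]
force: [-0.2, 0.8, 1.1]
width: 0.0851
grasp_force: 0.0
```

Emit:
move_arm:
  deltas:
    - {"translation": [0,0,0],"yaw": 0}
    - {"translation": [0,0,0],"yaw": 0}
    - {"translation": [0,0,0],"yaw": 0}
    - {"translation": [0,0,0],"yaw": 0}
    - {"translation": [0,0,0],"yaw": 0}
    - {"translation": [0,0,0],"yaw": 0}
    - {"translation": [0,0,0],"yaw": 0}
    - {"translation": [0,0,0],"yaw": 0}
  gripper: 55

```text
t: 27.6
ee_pos: [0.5973, 0.0981, 0.0973]
tool_rot: [179.8, 0.1, 102.3]
force: [-2.2, -0.8, 6.8]
width: 0.0639
grasp_force: 68.2
```

Emit:
move_arm:
  deltas:
    - {"translation": [0,0,-10],"yaw": 0}
    - {"translation": [0,0,-25],"yaw": 0}
    - {"translation": [0,0,-35],"yaw": 0}
    - {"translation": [0,0,-35],"yaw": 0}
    - {"translation": [0,0,-35],"yaw": 0}
    - {"translation": [0,0,-20],"yaw": 0}
    - {"translation": [-10,-3,-5],"yaw": 0}
    - {"translation": [-20,-6,0],"yaw": 0}

```text
t: 28.27
ee_pos: [0.5942, 0.0681, 0.2618]
tool_rot: [179.8, 0.0, 102.5]
force: [0.3, 0.4, -4.9]
width: 0.0636
grasp_force: 70.5
```

Emit:
move_arm:
  deltas:
    - {"translation": [-35,-10,0],"yaw": 0}
    - {"translation": [-35,-10,0],"yaw": 0}
    - {"translation": [-35,-10,0],"yaw": 0}
    - {"translation": [-35,-10,0],"yaw": 0}
    - {"translation": [-35,-10,0],"yaw": 0}
    - {"translation": [-35,-10,0],"yaw": 0}
    - {"translation": [-35,-11,0],"yaw": 0}
    - {"translation": [-35,-11,0],"yaw": 0}

```text
t: 28.93
ee_pos: [0.5717, -0.226, 0.2582]
tool_rot: [-179.9, -0.0, 102.3]
force: [0.9, 0.3, -3.9]
width: 0.0637
grasp_force: 70.5
```

Emit:
move_arm:
  deltas:
    - {"translation": [-25,-8,0],"yaw": 0}
    - {"translation": [-11,-2.5,0],"yaw": 0}
    - {"translation": [0,0,0],"yaw": 0}
    - {"translation": [0,0,0],"yaw": 0}
    - {"translation": [0,0,0],"yaw": 0}

```text
t: 29.35
ee_pos: [0.5702, -0.2603, 0.2588]
tool_rot: [-180.0, -0.0, 102.3]
force: [-0.4, -0.1, -4.4]
width: 0.0636
grasp_force: 70.3
```

Run:
```python
from h import *
held('xl',.096)
cv2.imwrite('pics/h5.png',cv2.resize(cv2.imread('pics/held_xl.png')[0:480,100:640],None,fx=.75,fy=.75))
```

```text
uv [320. 369.] 95.0 found [315. 360.] [ 279  327   73   64 3331] offset world [-0.0025  0.0031]
at [ 0.5702 -0.2603  0.2588] yaw 102.3 delta mm [-3.700e+00 -1.000e-01  1.508e+02] rows 3.8
```

View pics/h5.png

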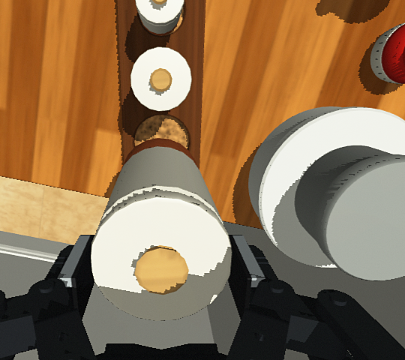

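The xl canister is held upright over the tray, with its recess at about (163,130) in the picture and l and m standing behind it. The scale's dish is well to the right of the fingers.

Emit:
move_arm:
  deltas:
    - {"translation": [-2.2,0,20],"yaw": 0}
    - {"translation": [0,0,35],"yaw": 0}
    - {"translation": [0,0,35],"yaw": 0}
    - {"translation": [0,0,20],"yaw": 0}
    - {"translation": [0,0,15],"yaw": 0}
    - {"translation": [0,0,0],"yaw": 0}
    - {"translation": [0,0,0],"yaw": 0}
    - {"translation": [0,0,0],"yaw": 0}

```text
t: 30.07
ee_pos: [0.5716, -0.2631, 0.1359]
tool_rot: [179.9, 0.1, 102.4]
force: [1.1, 0.1, -3.4]
width: 0.0634
grasp_force: 70.4
```

Run:
```python
from h import *
held('xl',.096)
cv2.imwrite('pics/h6.png',cv2.imread('pics/held_xl.png')[0:480,150:490])
```

```text
uv [320. 370.] 95.0 found [314. 360.] [ 279  330   73   61 3294] offset world [-0.0026  0.0031]
at [ 0.5716 -0.2631  0.1359] yaw 102.4 delta mm [-0.5 -0.8 27.9] rows 0.7
```

View pics/h6.png

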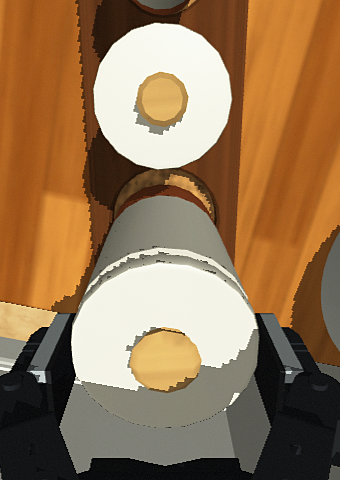

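The xl foot (about 118 to 212) is centred over its recess (115 to 215), and l stands in place behind it.

Emit:
move_arm:
  deltas:
    - {"translation": [0,0,5],"yaw": 0}
    - {"translation": [0,0,5],"yaw": 0}
    - {"translation": [0,0,5],"yaw": 0}
    - {"translation": [0,0,3],"yaw": 0}
    - {"translation": [0,0,2],"yaw": 0}
    - {"translation": [0,0,0],"yaw": 0}
    - {"translation": [0,0,0],"yaw": 0}

```text
t: 30.7
ee_pos: [0.5707, -0.2632, 0.114]
tool_rot: [-180.0, -0.0, 102.3]
force: [-1.0, -0.4, -4.7]
width: 0.0636
grasp_force: 70.4
```

Emit:
move_arm:
  deltas:
    - {"translation": [0,0,2],"yaw": 0}
    - {"translation": [0,0,2],"yaw": 0}
    - {"translation": [0,0,2],"yaw": 0}
    - {"translation": [0,0,0],"yaw": 0}
    - {"translation": [0,0,0],"yaw": 0}
    - {"translation": [0,0,0],"yaw": 0}

```text
t: 31.2
ee_pos: [0.5711, -0.2638, 0.1094]
tool_rot: [180.0, 0.1, 102.3]
force: [-3.4, -0.2, 5.9]
width: 0.0637
grasp_force: 71.4
```

Emit:
move_arm:
  deltas:
    - {"translation": [0,0,0],"yaw": 0}
    - {"translation": [0,0,0],"yaw": 0}
    - {"translation": [0,0,0],"yaw": 0}
    - {"translation": [0,0,0],"yaw": 0}
    - {"translation": [0,0,0],"yaw": 0}
    - {"translation": [0,0,0],"yaw": 0}
  gripper: 83

```text
t: 31.7
ee_pos: [0.5708, -0.2633, 0.108]
tool_rot: [-180.0, -0.0, 102.3]
force: [-1.0, 0.4, -0.1]
width: 0.0831
grasp_force: 0.0
```

Emit:
move_arm:
  deltas:
    - {"translation": [0,0,-10],"yaw": 0}
    - {"translation": [0,0,-25],"yaw": 0}
    - {"translation": [0,0,-40],"yaw": 0}
    - {"translation": [0,0,-40],"yaw": 0}
    - {"translation": [0,0,-40],"yaw": 0}
    - {"translation": [0,0,-25],"yaw": 0}
    - {"translation": [0,0,0],"yaw": 0}
    - {"translation": [0,0,0],"yaw": 0}

```text
t: 32.37
ee_pos: [0.5716, -0.2638, 0.2909]
tool_rot: [179.8, 0.2, 102.3]
force: [0.1, 0.2, -1.7]
width: 0.0829
grasp_force: 0.0
```

Run:
```python
from h import *
s=bot.sense();im=bot.read_camera('wrist');K,W=cam('wrist',s)
cv2.imwrite('pics/fin.png',np.hstack([cv2.resize(im,(480,360)),cv2.resize(bot.read_camera('scene')[130:310,360:520],(320,360))]))
for n in RY:
    t=TC+TY*RY[n];uv=proj(K,W,np.array([*t,.012+C[n][1]+.006]));q,st=seg(im,uv,'knob',16);d=pt(K,W,q,.018+C[n][1])[:2]-t
    print(n,uv.round(),st,'tray y err',(d@TY).round(4),'x err',(d@[-TY[1],TY[0]]).round(4))
```

```text
xl [313. 215.] [297 202  31  29 677] tray y err 0.0009 x err -0.0005
l [313.  96.] [299  86  28  27 564] tray y err 0.0018 x err -0.0003
m [313.  -8.] [301   0  21   9 141] tray y err 0.0071 x err -0.0015Traceback (most recent call last):
  File "<stdin>", line 5, in <module>
  File "h.py", line 21, in seg
    i=1+np.argmax(st[1:,4]);return ce[i],st[i]
        ~~~~~~~~~^^^^^^^^^^
    return _wrapfunc(a, 'argmax', axis=axis, out=out, **kwds)
    return bound(*args, **kwds)
ValueError: attempt to get argmax of an empty sequence
```

View pics/fin.png

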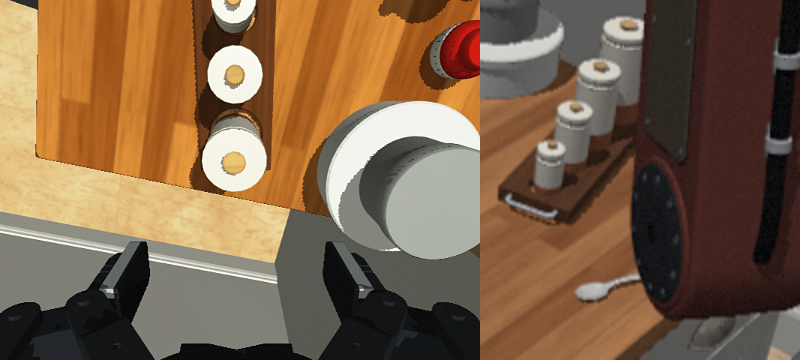

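All four stand upright in their recesses, smallest in front. The gripper is clear; the 7 mm error for m comes only from the image border cutting its knob off.

```bash
python3 -c "
from bench import bot
print(bot.sign_off())"
```

```text
the job is handed in; nothing more can be done
None
```

The job is handed in: all four canisters stand upright in the tray recess of their own size, largest to smallest, and the gripper never went near the jars or mug; it took about 33 of the 96 s, and the hand-in returned no verdict.

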